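# Push the jar train home and shut the gate

## Task

With the fingertips, push the row of four standing jars along the lane as one train, from behind the last jar only, until the first is against the red end stop and all four are closed up. Then swing the yellow gate with a fingertip until it is fully shut across the lane behind the last jar. Grasp or lift nothing, keep the jars upright and together in the lane, and leave the other things on the bench alone.

Things in the scene. Friction and masses are not known exactly. Their poses are not given: they have to be found in the camera images.
- lane: Fixed aluminium lane 80 x 340 mm along its own y; place and yaw vary. Origin: centre of underside. Jars go to its -y, to the red end stop (66 wide, 16 thick, top 54 mm above bench). Floor 4 mm above bench; side rails 47 mm apart inside, 10 thick, rise only to 16 mm above bench, so fingertips with ends 18 to 25 mm above the bench pass over them. Loading end at +y, flared guides reach y = 200 mm.
- stop_face (a point): Centre of the end stop's black rubber face that the first jar must meet: lane frame (0, -150, 28) mm; same axes as the lane.
- jar_1: First jar, nearest the end stop: white with lime green cap, 43.2 mm diameter, 74 mm high, 60 to 130 g, sliding on its base. Origin: centre of underside. The four start touching in the lane (pitch 43.4 mm), 55 to 105 mm short of the stop. Home, the jar centres are 21.6, 64.8, 108 and 151.2 mm from the stop face.
- jar_2: Second jar of the row, same kind. Origin: centre of its underside.
- jar_3: Third jar of the row, same kind. Origin: centre of its underside.
- jar_4: Fourth and last jar, the only one to push: same kind, its free side faces the lane's open end (+y of the lane). Origin: centre of its underside. Best pushed below about half of its height; about 2 to 5 N moves the whole row.
- gate (a joint): Angle (rad) of the yellow gate about its upright hinge: 0 = arm along the lane pointing to lane +y; negative = swung outward to the robot's side (starts -0.5 to -0.05); 1.571 = hard limit, fully shut, square across the lane, arm to lane +x. Shuts clockwise seen from above, stays where left, needs 1 to 2 N at the arm. Shut, its face is 3 mm behind the last jar's home place.
- gate_hinge (a point): Point on the gate's hinge axis, 32 mm above the bench: lane frame (-47, 30, 32) mm. The hinge knuckle is 15 mm in diameter, top 46 mm above the bench.
- gate_tip (a point): End of the gate arm, at its middle height, 90 mm from the hinge. The arm is a straight upright bar 8 mm thick, from 21 to 43 mm above the bench. This point's y points from the hinge to the tip; shutting moves the tip to the point's +x, so push on the face at -x.
- slide_box: Bystander: loose cream slide box 54 x 84 x 31 mm, on the robot's side of the lane. Origin: centre of its underside.
- yellow_bottle: Bystander: loose bottle with yellow cap, 69 mm diameter, 133 mm high, on the far side of the lane. Origin: centre of its underside.
- spare_jar: Bystander: a fifth jar like those of the row, standing outside the lane beyond the end stop; not part of the job. Origin: centre of its underside.
Things that resemble listed ones, but are neither listed nor needed, are in the scene too. What is shaped like the jar_3 but purple is not meant.

How it is judged:
On the way, in this order (a step that is already met when the one before it is completed fails the run):
1. the row is home: every jar within 8 mm of its place in the closed-up row against the end stop (y of jar_1 in the frame of lane below -0.1204 m and y of jar_2 in the frame of lane below -0.0772 m and y of jar_3 in the frame of lane below -0.034 m and y of jar_4 in the frame of lane below 0.0092 m and value of joint gate below 1.3 rad), for 0.2 s.
2. the gate is shut behind the last jar (value of joint gate above 1.5 rad), for 0.2 s.
At the end, for the whole second after the job is handed in: All four jars stand upright (within 0.1 rad) at rest on the lane floor, each within 6 mm of its place in the closed-up row against the end stop (centres 21.6, 64.8, 108 and 151.2 mm from the stop face), and the gate is shut (above 1.5 rad) (y of jar_1 in the frame of lane below -0.1224 m and y of jar_2 in the frame of lane below -0.0792 m and y of jar_3 in the frame of lane below -0.036 m and y of jar_4 in the frame of lane below 0.0072 m and x of jar_1 in the frame of lane between -0.006 and 0.006 m and x of jar_2 in the frame of lane between -0.006 and 0.006 m and x of jar_3 in the frame of lane between -0.006 and 0.006 m and x of jar_4 in the frame of lane between -0.006 and 0.006 m and angle between each of jar_1, jar_2, jar_3, jar_4's own z axis and vertical below 0.1 rad and z of each of jar_1, jar_2, jar_3, jar_4 in the frame of lane below 0.008 m and value of joint gate above 1.5 rad and linear speed of each of jar_1, jar_2, jar_3, jar_4 below 0.01 m/s); the robot touches nothing.
It fails at once if a jar of the row is lifted more than 8 mm off the lane floor or tips more than 0.3 rad (z of any of jar_1, jar_2, jar_3, jar_4 in the frame of lane above 0.012 m or angle between any of jar_1, jar_2, jar_3, jar_4's own z axis and vertical above 0.3 rad).
It fails at once if the row comes apart: neighbours more than 15 mm apart (distance between jar_1 and jar_2 above 0.059 m or distance between jar_2 and jar_3 above 0.059 m or distance between jar_3 and jar_4 above 0.059 m).
It fails at once if the fingers push on a jar other than the last (contact force between the fingers and jar_1 above 1 N or contact force between the fingers and jar_2 above 1 N or contact force between the fingers and jar_3 above 1 N).
It fails at once if the last jar or the gate is taken between the fingers ((horizontal distance between the grasp point and jar_4 below 0.018 m and contact force between the fingers and jar_4 above 0.5 N) or (x of the grasp point in the frame of gate_tip between -0.006 and 0.006 m and z of the grasp point in the frame of gate_tip below 0.03 m and contact force between the fingers and gate above 0.5 N)).
It fails at once if a bystander is moved more than 15 mm (distance of any of slide_box, yellow_bottle, spare_jar from where it was at the start of the episode above 0.015 m).
It also fails if it takes over 54 s, if anything falls off the work surface, if the arm or the gripper's body presses on something with over 40 N, if the wrist force passes 120 N, or if a joint passes its speed limit or range.

## Robot

A 6-joint arm with a two-finger parallel gripper is mounted at the origin on a cart in front of the work surface, level with it; the furniture and walls round the work are solid. World frame = base frame: x ahead of the robot, y to its left, z up, the work surface at z = 0. Lengths are in m, angles in rad, forces in N, time in s.
With the tool pointing down it reaches from about 0.35 to 0.775 m from the base axis. Payload 5.5 kg.
Tool frame: the origin (TCP) lies midway between the tips of the shut fingers; the grasp point (between the pads) lies 19 mm behind it; z points along the fingers, x is the direction in which the jaws open and shut, and the axes are right-handed (so a half turn about z gives the same grasp; the last joint's range is limited). The gripper opens to 85 mm and grips with 20 to 120 N. Pads are 22 mm wide; open, the fingers measure 114 mm over their backs; the gripper's body (76 mm by 85 mm) begins 54 mm behind the grasp point. The pads swing forward as they close: fully open they stand 13 mm farther back than shut.
Start: joints at [1.038, 0.313, 0.046, 1.304, 0, 1.431], TCP at [0.22, 0.531, 0.231] pointing down, gripper open.
Joint ranges: [-2.76, 2.76], [-0.86, 1.69], [-1.03, 1.26], [-2.2, 2.34], [-1.47, 1.5], [-3.14, 3.14]. Speed limits (rad/s): [2.57, 2.57, 3.14, 3.14, 3.14, 3.14].

## Interface

Orientations are given as a unit quaternion [w, x, y, z].
In Python, from workcell import env gives the robot as it stands.
- The arm moves only by the tool servo_tool, never from a script. Its argument "targets" is a list of rows, each an object with "xyz": the shift along the tool's x, y, z in m, a list of three; "twist": the turn, a rotation vector about the tool's x, y, z in rad, a list of three; "jaw": the opening, from 0 (shut) to 1 (fully open). A call has 1 to 12 rows; each row is the pose to reach, as a shift and turn from the pose commanded when the call began, along the tool's axes at that moment; what a row does not reach only later rows make up. A row lasts 1/12 s, in which the tool goes at most 41.7 mm and 7.16 degrees, less where a joint would pass 70% of its speed; a pose out of reach is approached as far as the arm can. A call with a gripper value outside its range is refused whole. The fingers move at their own pace and stop on an object; "squeeze" is the grip in N (left out, the last holds). Time passes only in rows, so rows that repeat a pose let the fingers close. It gives the time, the measured TCP pose, the force and the opening at its end, in the units of the state.
- env.get_state(): the state, without advancing time (a new reading comes with each control period).
- env.read_camera(name): name is "scene" or "top" or "wrist"; returns a dict with "color" (420x560x3 uint8, red, green, blue), "depth" (420x560 float32, m along the optical axis (not along the pixel's ray), 0 where there is no reading), "fx", "fy", "cx", "cy" (pixels), "k1" (the pictures are not rectified: a ray, as slopes to the right and down, at radius r is drawn at 1 + k1 r^2 times it, then the intrinsics apply), "eye" and "attitude" of the camera in the world. Camera axes: x right, y down, z forward; pixel columns grow to the right and rows downward; lengths in m; the calibration is good to about 2 mm. A picture is of the moment at which its call begins.
- env.hand_in(): hands the job in, once; it reports no verdict.
The state is a dict: "clock": time; "joint_pos": joint angles; "qvel": joint speeds; "tau": joint torques, N m; "tcp_pos": TCP position; "orientation": TCP orientation; "wrist_force": force on the tool from outside, world axes, zero at the start; "ft_torque": the same for the moment, N m; "finger_gap": finger opening in m.
Only numpy, scipy, OpenCV 4.12 (cv2) and the standard library are available. Lean on these libraries where they do the work, as an engineer would, in place of code of your own. Each camera call takes 0.05 s, during which the arm holds its last target. There are 200 camera calls.

## Working session

There is one attempt and no reset: what is moved stays moved. The work goes in short steps, Python scripts to look and compute and a tool call to move; the robot and the scene stay as the last step left them, time stands still between calls to the robot, and variables do not carry over. Pictures are saved under pics/ and viewed, about 8 in all and at most 12, crops included, and the job is handed in when it is done.

Besides the shell and the picture viewer there is one more tool, called after ">>>" as name([rows], argument=value, ...), one row to a line, values as JSON. servo_tool: Moves the arm, as the interface text tells. Its arguments: {"type":"object","properties":{"targets":{"type":"array","items":{"type":"object","properties":{"xyz":{"type":"array","items":{"type":"number"}},"twist":{"type":"array","items":{"type":"number"}},"jaw":{"type":"number"}}}},"squeeze":{"type":"number"}},"required":["targets"]}

```bash
mkdir -p pics
cat > h.py <<'E'
import numpy as np, cv2
from scipy.spatial.transform import Rotation as R
from workcell import env
def rot(a):
    a=np.array(a,float)
    return a if a.shape==(3,3) else R.from_quat(a,scalar_first=True).as_matrix()
def cloud(c):
    h,w=c["depth"].shape
    u,v=np.meshgrid(np.arange(w),np.arange(h))
    x=(u-c["cx"])/c["fx"]; y=(v-c["cy"])/c["fy"]; X,Y=x.copy(),y.copy()
    for _ in range(8):
        s=1+c["k1"]*(X*X+Y*Y); X,Y=x/s,y/s
    P=np.stack([X,Y,np.ones_like(X)],-1)*c["depth"][...,None]
    return P@rot(c["attitude"]).T+np.array(c["eye"])
def save(c,n): cv2.imwrite("pics/"+n,cv2.cvtColor(c["color"],cv2.COLOR_RGB2BGR))
E
python3 - <<'E'
from h import *
for n in("top","scene"):
    c=env.read_camera(n); save(c,n+"0.png"); np.savez(n+"0.npz",P=cloud(c),C=c["color"]); print(n,c["eye"],c["attitude"],c["fx"],c["k1"])
print(env.get_state())
E
```

```text
top [ 0.37151915 -0.03588851  1.25007491] [ 0.03463742 -0.69901976  0.713167   -0.03955313] 538.83859246809 -0.09257966850289634
scene [ 0.07381241 -0.63683834  0.85397511] [-0.35456398  0.89004123 -0.26437322  0.11053414] 508.058221449953 -0.054352918729678616
{'clock': 0.1, 'joint_pos': array([1.03836858e+00, 3.13930141e-01, 4.51069936e-02, 1.30358452e+00,
       9.39033899e-06, 1.43115662e+00]), 'qvel': array([-6.68833067e-04, -1.31891834e-03,  2.69780268e-03,  1.87613019e-04,
        9.73256047e-05,  6.64192708e-04]), 'tau': array([ 2.07592260e-03, -4.81724560e+01,  2.99244243e+01,  1.26644087e-02,
       -1.30920689e-04, -3.92300890e-06]), 'tcp_pos': array([0.21989161, 0.53081626, 0.23050117]), 'orientation': array([ 3.45748707e-04,  8.31494055e-01,  5.55533065e-01, -7.27725812e-04]), 'wrist_force': array([ 0.34471594,  0.78529989, -0.32417793]), 'ft_torque': array([ 0.02693307, -0.03506569,  0.0355294 ]), 'finger_gap': 0.08534174320659033}
```

View pics/top0.png

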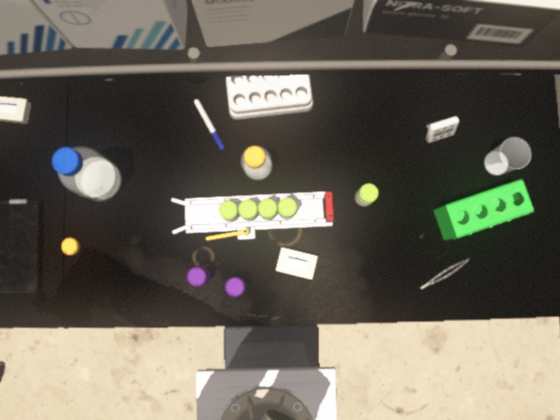

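View pics/scene0.png

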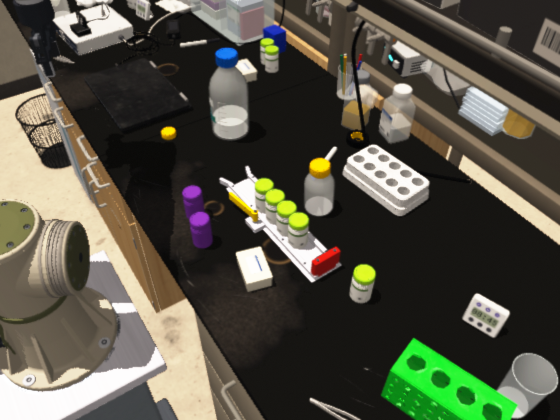

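The top view shows the lane with the stop at right (329,207), lime caps at (229..288, 210..207), the gate arm from its hinge at about (248,233) to its tip at about (207,238), and purple decoys at (197,277) and (235,287). The bottle is at (256,160).

Run:
```python
from h import *
d=np.load("top0.npz");P,C=d["P"],d["C"]
hsv=cv2.cvtColor(C,cv2.COLOR_RGB2HSV);H,S,V=cv2.split(hsv)
X,Y,Z=P[...,0],P[...,1],P[...,2]
def comps(m,name,mn=15):
    n,l,s,ce=cv2.connectedComponentsWithStats(m.astype(np.uint8))
    for i in range(1,n):
        if s[i,4]>=mn:
            q=P[l==i]; z=np.median(q[:,2]); r=cv2.minAreaRect((q[:,:2]*1000).astype(np.float32))
            print(name,ce[i].round(0),s[i,4],"mean",q.mean(0).round(4),"zmed",z.round(3),"rect",np.round(r[0],1),np.round(r[1],1),round(r[2],1))
box=(X>.2)&(X<.65)&(abs(Y)<.45)
comps((H>30)&(H<45)&(S>120)&(V>90)&(Z>.068)&(Z<.08)&box,"lime")
comps(((H<6)|(H>174))&(S>150)&(V>80)&(Z>.04)&(Z<.065)&box,"red")
comps((H>18)&(H<29)&(S>150)&(V>100)&(Z>.03)&(Z<.055)&box,"yel")
comps((H>125)&(H<160)&(S>80)&(V>40)&(Z>.05)&box,"purple")
comps((Z>.10)&(Z<.2)&box,"tall",60)
comps((Z>.022)&(Z<.042)&(S<90)&(V>120)&box,"white",40)
comps((Z>.009)&(Z<.024)&(S<60)&(V>120)&box,"rail",40)
comps((Z>.002)&(Z<.024)&(S<60)&(V>110)&box,"lane",100)
```

```text
lime [369. 192.] 232 mean [ 0.5443 -0.2365  0.0753] zmed 0.075 rect [ 544.3 -236.7] [40.5 41.1] 87.6
red [329. 206.] 164 mean [ 0.5172 -0.1489  0.0552] zmed 0.055 rect [ 517.1 -149. ] [63.3 15.4] 1.1
purple [197. 276.] 316 mean [0.366  0.1433 0.0744] zmed 0.075 rect [365.8 143.7] [40.4 41.6] 89.3
purple [234. 286.] 319 mean [0.3432 0.0622 0.0784] zmed 0.075 rect [346.  23.] [ 41.7 121.4] 4.5
tall [ 88. 173.] 1481 mean [0.5827 0.357  0.1593] zmed 0.165 rect [590.8 370.8] [80.7 99.3] 57.7
tall [255. 157.] 441 mean [0.6147 0.0122 0.1287] zmed 0.133 rect [616.7  13.6] [49.9 44.1] 88.5
white [112. 189.] 81 mean [0.5691 0.3453 0.0326] zmed 0.032 rect [569.5 348.1] [15.9 71.5] 51.4
white [296. 263.] 889 mean [ 0.3917 -0.0735  0.0325] zmed 0.032 rect [391.9 -73.6] [83.6 54.1] 74.9
rail [248. 199.] 591 mean [0.5412 0.0334 0.0171] zmed 0.017 rect [542.   35.2] [350.8  28.5] 89.8
rail [250. 226.] 864 mean [0.48   0.031  0.0165] zmed 0.017 rect [473.7  26.1] [ 45.3 362.9] 3.5
lane [251. 214.] 3499 mean [0.5074 0.0287 0.0104] zmed 0.008 rect [502.9  27. ] [105.9 373.4] 1.3
```

Run:
```python
from h import *
d=np.load("top0.npz");P,C=d["P"],d["C"]
H,S,V=cv2.split(cv2.cvtColor(C,cv2.COLOR_RGB2HSV)); X,Y,Z=P[...,0],P[...,1],P[...,2]
for p in((229,211),(268,209),(215,237),(232,235),(246,233)):
    print(p,C[p[1],p[0]],H[p[1],p[0]],S[p[1],p[0]],P[p[1],p[0]].round(4))
m=(Z>.070)&(Z<.095)&(X>.45)&(X<.57)&(Y>-.12)&(Y<.2)&(S>100)&(H>25)&(H<50)
q=P[m][:,:2]
# 4-circle chain fit: equal pitch 43.4, cap radius free
from scipy.optimize import minimize
r=cv2.minAreaRect((q*1000).astype(np.float32));print(r,np.median(P[m][:,2]),m.sum())
# k-means
c=np.array([[.5,y] for y in np.linspace(q[:,1].min()+.02,q[:,1].max()-.02,4)])
for _ in range(20):
    l=((q[:,None]-c)**2).sum(-1).argmin(1); c=np.array([q[l==i].mean(0) for i in range(4)])
print(c.round(4), np.linalg.norm(np.diff(c,axis=0),axis=1))
# yellow gate
m=(H>16)&(H<32)&(S>130)&(V>100)&(X>.42)&(X<.5)&(Y>-.02)&(Y<.17)
q=P[m];q=q[(q[:,2]>.025)&(q[:,2]<.06)];print("gate",len(q),cv2.minAreaRect((q[:,:2]*1000).astype(np.float32)),np.median(q[:,2]))
q=q[np.argsort(q[:,1])];print(q[:6].round(3),q[-6:].round(3))
# rails: lines for y bins
for nm,lo,hi in(("far",.525,.56),("near",.46,.497)):
    m=(Z>.011)&(Z<.022)&(X>lo)&(X<hi)&(Y>-.10)&(Y<.15)&(S<70)&(V>110); q=P[m]
    f=np.polyfit(q[:,1],q[:,0],1);print(nm,len(q),f,np.percentile(q[:,0]-np.polyval(f,q[:,1]),[5,95]).round(4))
m=(X>.4)&(X<.46)&(Y>-0.02)&(Y<.2)&(Z>.012);print("near outside",P[m].round(3)[::8])
```

```text
(229, 211) [235 251 143] 34 110 [0.507  0.072  0.0805]
(268, 209) [236 251 143] 34 110 [ 0.5101 -0.0133  0.078 ]
(215, 237) [254 245 129] 28 125 [0.453  0.1071 0.0465]
(232, 235) [236 207 104] 23 143 [0.4572 0.0695 0.0404]
(246, 233) [250 238 129] 27 123 [0.4603 0.0372 0.0519]
((512.5520629882812, 8.486137390136719), (38.01824188232422, 166.69244384765625), 1.7494081258773804) 0.07942908001915505 1072
[[ 0.514  -0.0547]
 [ 0.5126 -0.0116]
 [ 0.5114  0.0315]
 [ 0.5105  0.0729]] [0.04312669 0.04312806 0.04146032]
gate 83 ((456.69921875, 93.96051025390625), (8.284990310668945, 68.97232055664062), 8.555099487304688) 0.04280643401027873
[[0.459 0.06  0.049]
 [0.464 0.06  0.044]
 [0.464 0.062 0.045]
 [0.458 0.063 0.031]
 [0.464 0.065 0.041]
 [0.459 0.065 0.041]] [[0.449 0.126 0.043]
 [0.454 0.126 0.041]
 [0.456 0.126 0.04 ]
 [0.453 0.127 0.046]
 [0.449 0.128 0.044]
 [0.451 0.128 0.042]]
far 357 [-0.03251794  0.54232028] [-0.0053  0.0044]
near 567 [-0.03278509  0.48314234] [-0.0125  0.0066]
near outside [[0.46  0.098 0.045]
 [0.459 0.08  0.047]
 [0.459 0.063 0.04 ]
 [0.458 0.042 0.047]
 [0.458 0.103 0.044]
 [0.457 0.085 0.047]
 [0.457 0.067 0.04 ]
 [0.459 0.051 0.015]
 [0.458 0.03  0.016]
 [0.456 0.117 0.041]
 [0.455 0.098 0.043]
 [0.455 0.081 0.038]
 [0.456 0.051 0.015]
 [0.456 0.03  0.014]
 [0.453 0.121 0.046]
 [0.453 0.102 0.049]
 [0.454 0.087 0.027]
 [0.454 0.044 0.02 ]
 [0.453 0.026 0.017]
 [0.451 0.116 0.045]
 [0.452 0.1   0.026]
 [0.452 0.042 0.013]
 [0.449 0.128 0.044]]
```

Measured lane: yaw about 1.7° (lane +y ≈ (-0.03, 1)) and centre about (0.5125, 0.009). The row is about 65 mm short of the stop, jar_4's rear is at world y ≈ 0.097, and the gate is at about -0.12 rad. Next I close the jaws and go above the loading end.

>>> servo_tool([
  {"xyz": [-0.12,0.207,0],"twist": [0,0,0.574],"jaw": 0},
  {"xyz": [-0.24,0.4135,0],"twist": [0,0,1.148],"jaw": 0},
  {"xyz": [-0.24,0.4135,0],"twist": [0,0,1.148],"jaw": 0},
  {"xyz": [-0.24,0.4135,0],"twist": [0,0,1.148],"jaw": 0},
  {"xyz": [-0.24,0.4135,0],"twist": [0,0,1.148],"jaw": 0},
  {"xyz": [-0.24,0.4135,0],"twist": [0,0,1.148],"jaw": 0},
  {"xyz": [-0.24,0.4135,0],"twist": [0,0,1.148],"jaw": 0},
  {"xyz": [-0.24,0.4135,0],"twist": [0,0,1.148],"jaw": 0},
  {"xyz": [-0.24,0.4135,0],"twist": [0,0,1.148],"jaw": 0},
  {"xyz": [-0.24,0.4135,0],"twist": [0,0,1.148],"jaw": 0},
  {"xyz": [-0.24,0.4135,0],"twist": [0,0,1.148],"jaw": 0},
  {"xyz": [-0.24,0.4135,0],"twist": [0,0,1.148],"jaw": 0},
])

```text
clock: 1.1
tcp_pos: [0.5126, 0.1475, 0.2308]
orientation: [0.001, 1.0, 0.013, 0.0]
wrist_force: [0.3, 0.2, -0.5]
finger_gap: -0.0004
```

>>> servo_tool([
  {"xyz": [0,0,0],"jaw": 0},
  {"xyz": [0,0,0],"jaw": 0},
  {"xyz": [0,0,0],"jaw": 0},
  {"xyz": [0,0,0],"jaw": 0},
])

```text
schema error: expected keys xyz, twist, jaw
```

Run:
```python
from h import *
c=env.read_camera("wrist"); save(c,"w1.png"); P=cloud(c); C=c["color"]
H,S,V=cv2.split(cv2.cvtColor(C,cv2.COLOR_RGB2HSV)); X,Y,Z=P[...,0],P[...,1],P[...,2]
def rep(n,m):
    if m.sum()>20: print(n,m.sum(),cv2.minAreaRect((P[m][:,:2]*1000).astype(np.float32)),np.median(P[m][:,2]))
L=(X>.45)&(X<.57)&(Y<.16)&(H>28)&(H<50)&(S>90)&(Z>.06)&(Z<.1)
rep("caps",L)
rep("gate",(H>16)&(H<32)&(S>110)&(X>.42)&(X<.49)&(Z>.033)&(Z<.055)&(Y>.055))
print("cap ymax",np.percentile(Y[L],99) if L.any() else None)
print(env.get_state()["tcp_pos"])
```

```text
caps 755 ((519.2258911132812, 25.335838317871094), (40.33739471435547, 144.1057586669922), 9.625431060791016) 0.07791073032687962
gate 750 ((456.37841796875, 91.66590881347656), (8.537092208862305, 74.93488311767578), 8.905264854431152) 0.04254742895439573
cap ymax 0.09566175556597714
[0.51393271 0.14620096 0.23055076]
```

View pics/w1.png

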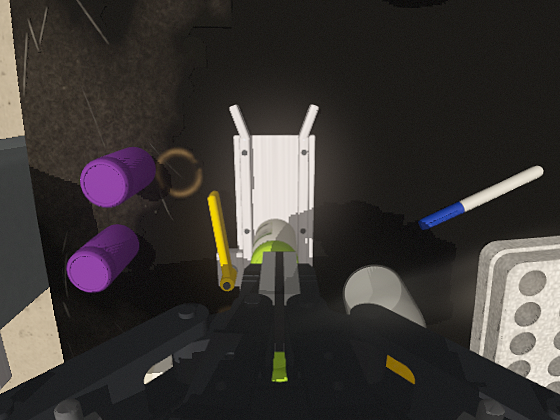

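The wrist view shows the jar_4 cap at about (272,252), an open lane behind it, and the gate from (227,285) to (212,195). That agrees with the top view. I descend behind jar_4 with a slight tip-forward tilt.

>>> servo_tool([
  {"xyz": [-0.005,0,0.04],"twist": [-0.06,0,0],"jaw": 0},
  {"xyz": [-0.005,0,0.08],"twist": [-0.12,0,0],"jaw": 0},
  {"xyz": [-0.005,0,0.12],"twist": [-0.12,0,0],"jaw": 0},
  {"xyz": [-0.005,0,0.15],"twist": [-0.12,0,0],"jaw": 0},
  {"xyz": [-0.005,0,0.18],"twist": [-0.12,0,0],"jaw": 0},
  {"xyz": [-0.005,0,0.2],"twist": [-0.12,0,0],"jaw": 0},
  {"xyz": [-0.005,0,0.2065],"twist": [-0.12,0,0],"jaw": 0},
  {"xyz": [-0.005,0,0.2065],"twist": [-0.12,0,0],"jaw": 0},
  {"xyz": [-0.005,0,0.2065],"twist": [-0.12,0,0],"jaw": 0},
])

```text
clock: 1.9
tcp_pos: [0.5055, 0.1513, 0.0253]
orientation: [0.06, 0.998, 0.015, 0.001]
wrist_force: [-0.0, -0.6, -0.3]
finger_gap: 0.0001
```

>>> servo_tool([
  {"xyz": [0.0025,0.012,0.0015],"twist": [0,0,0],"jaw": 0},
  {"xyz": [0.0025,0.024,0.003],"twist": [0,0,0],"jaw": 0},
  {"xyz": [0.0025,0.032,0.004],"twist": [0,0,0],"jaw": 0},
  {"xyz": [0.0025,0.036,0.0045],"twist": [0,0,0],"jaw": 0},
  {"xyz": [0.0025,0.039,0.0048],"twist": [0,0,0],"jaw": 0},
  {"xyz": [0.0025,0.042,0.0051],"twist": [0,0,0],"jaw": 0},
  {"xyz": [0.0025,0.045,0.0054],"twist": [0,0,0],"jaw": 0},
  {"xyz": [0.0025,0.048,0.0058],"twist": [0,0,0],"jaw": 0},
  {"xyz": [0.0025,0.051,0.0061],"twist": [0,0,0],"jaw": 0},
  {"xyz": [0.0025,0.054,0.0065],"twist": [0,0,0],"jaw": 0},
])

```text
clock: 2.73
tcp_pos: [0.5096, 0.0972, 0.0249]
orientation: [0.059, 0.998, 0.015, 0.001]
wrist_force: [-0.6, 3.5, 1.7]
finger_gap: 0.0001
```

>>> servo_tool([
  {"xyz": [0,0.0035,0.0004],"twist": [0,0,0],"jaw": 0},
  {"xyz": [0,0.007,0.0008],"twist": [0,0,0],"jaw": 0},
  {"xyz": [0,0.0105,0.0013],"twist": [0,0,0],"jaw": 0},
  {"xyz": [0,0.014,0.0017],"twist": [0,0,0],"jaw": 0},
  {"xyz": [0,0.0175,0.0021],"twist": [0,0,0],"jaw": 0},
  {"xyz": [0,0.021,0.0025],"twist": [0,0,0],"jaw": 0},
  {"xyz": [0,0.0245,0.0029],"twist": [0,0,0],"jaw": 0},
  {"xyz": [0,0.028,0.0034],"twist": [0,0,0],"jaw": 0},
  {"xyz": [0,0.0315,0.0038],"twist": [0,0,0],"jaw": 0},
  {"xyz": [0,0.035,0.0042],"twist": [0,0,0],"jaw": 0},
  {"xyz": [0,0.0385,0.0046],"twist": [0,0,0],"jaw": 0},
  {"xyz": [0,0.041,0.0049],"twist": [0,0,0],"jaw": 0},
])

```text
clock: 3.73
tcp_pos: [0.5106, 0.0551, 0.0249]
orientation: [0.06, 0.998, 0.015, 0.001]
wrist_force: [-0.8, 4.6, 2.9]
finger_gap: -0.0002
```

>>> servo_tool([
  {"xyz": [0,0.002,0.0002],"twist": [0,0,0],"jaw": 0},
  {"xyz": [0,0.004,0.0005],"twist": [0,0,0],"jaw": 0},
  {"xyz": [0,0.006,0.0007],"twist": [0,0,0],"jaw": 0},
  {"xyz": [0,0.0075,0.0009],"twist": [0,0,0],"jaw": 0},
  {"xyz": [0,0.009,0.0011],"twist": [0,0,0],"jaw": 0},
])

```text
clock: 4.15
tcp_pos: [0.5109, 0.0464, 0.0249]
orientation: [0.06, 0.998, 0.015, 0.001]
wrist_force: [-0.4, 5.2, 4.2]
finger_gap: 0.0003
```

```bash
cat > caps.py <<'E'
from h import *
c=env.read_camera("top"); save(c,"t_last.png"); P=cloud(c); C=c["color"]
H,S,V=cv2.split(cv2.cvtColor(C,cv2.COLOR_RGB2HSV)); X,Y,Z=P[...,0],P[...,1],P[...,2]
L=(X>.46)&(X<.57)&(Y<.16)&(Y>-.16)&(H>28)&(H<50)&(S>90)&(Z>.07)&(Z<.09)
print("caps",L.sum(),cv2.minAreaRect((P[L][:,:2]*1000).astype(np.float32)),"y range",np.percentile(Y[L],[.5,99.5]))
r=((H<6)|(H>174))&(S>130)&(Z>.045)&(Z<.065)&(X>.45)&(X<.57)&(abs(Y+.15)<.03)
print("red",np.percentile(Y[r],[1,50,99]))
s=env.get_state();print(s["clock"],s["tcp_pos"],s["wrist_force"])
E
python3 caps.py
```

```text
caps 1095 ((514.9706420898438, -49.27533721923828), (40.97031021118164, 169.53500366210938), 1.7811214923858643) y range [-0.13160337  0.03060827]
red [-0.15623854 -0.14821165 -0.14037548]
4.2 [0.51091542 0.04618902 0.0248478 ] [-0.59292819  3.6910968   3.95744128]
```

>>> servo_tool([
  {"xyz": [0,0.0015,0.0001],"twist": [0,0,0],"jaw": 0},
  {"xyz": [0,0.003,0.0002],"twist": [0,0,0],"jaw": 0},
  {"xyz": [0,0.004,0.0003],"twist": [0,0,0],"jaw": 0},
  {"xyz": [0,0.005,0.0004],"twist": [0,0,0],"jaw": 0},
])

```text
clock: 4.53
tcp_pos: [0.5109, 0.0426, 0.0249]
orientation: [0.058, 0.998, 0.015, 0.001]
wrist_force: [-1.1, 12.1, 5.5]
finger_gap: 0.0001
```

>>> servo_tool([
  {"xyz": [0,0.001,0.0001],"twist": [0,0,0],"jaw": 0},
  {"xyz": [0,0.002,0.0002],"twist": [0,0,0],"jaw": 0},
])

```text
clock: 4.7
tcp_pos: [0.5109, 0.0423, 0.025]
orientation: [0.057, 0.998, 0.016, 0.001]
wrist_force: [-1.3, 17.3, 5.5]
finger_gap: -0.0001
```

The force rose from 5 N to 17 N with almost no travel, at the predicted y, so the row is against the stop. I hold briefly, then back off and lift.

>>> servo_tool([
  {"xyz": [0,0,0],"twist": [0,0,0],"jaw": 0},
  {"xyz": [0,0,0],"twist": [0,0,0],"jaw": 0},
  {"xyz": [0,0,0],"twist": [0,0,0],"jaw": 0},
  {"xyz": [0,-0.003,-0.0004],"twist": [0,0,0],"jaw": 0},
  {"xyz": [0,-0.01,-0.0012],"twist": [0,0,0],"jaw": 0},
  {"xyz": [0,-0.025,-0.003],"twist": [0,0,0],"jaw": 0},
  {"xyz": [0,-0.05,-0.006],"twist": [0,0,0],"jaw": 0},
  {"xyz": [0,-0.065,-0.03],"twist": [0.06,0,0],"jaw": 0},
  {"xyz": [0,-0.07,-0.065],"twist": [0.12,0,0],"jaw": 0},
  {"xyz": [0,-0.07,-0.1],"twist": [0.12,0,0],"jaw": 0},
  {"xyz": [0,-0.07,-0.1],"twist": [0.12,0,0],"jaw": 0},
  {"xyz": [0,-0.07,-0.1],"twist": [0.12,0,0],"jaw": 0},
])

```text
clock: 5.7
tcp_pos: [0.5104, 0.1205, 0.1179]
orientation: [0.001, 1.0, 0.015, 0.002]
wrist_force: [-0.1, 0.2, -0.6]
finger_gap: 0.0002
```

```bash
python3 caps.py
```

```text
caps 1089 ((514.6119384765625, -52.999717712402344), (40.23980712890625, 167.5837860107422), 2.027614116668701) y range [-0.13599654  0.02953797]
red [-0.15633823 -0.14857614 -0.14087897]
5.75 [0.5089722  0.12036556 0.11620473] [ 0.42619347 -0.07423064 -1.29992632]
```

View pics/t_last.png

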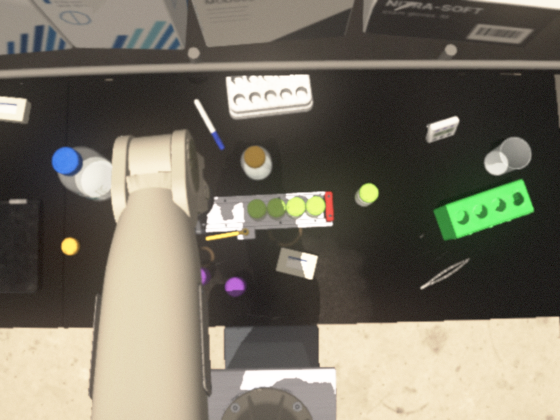

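The row sits closed up, with caps at (258..315, 208) and the front cap at the red stop. The gate is still open at (225,236) and the bystanders are in place. Next I go to the robot's side of the gate and lower.

>>> servo_tool([
  {"xyz": [-0.03,0.004,0],"twist": [0,0,0],"jaw": 0},
  {"xyz": [-0.06,0.008,0],"twist": [0,0,0],"jaw": 0},
  {"xyz": [-0.0915,0.0125,0],"twist": [0,0,0],"jaw": 0},
  {"xyz": [-0.0915,0.0125,0],"twist": [0,0,0],"jaw": 0},
  {"xyz": [-0.0915,0.0125,0.03],"twist": [0,0,0],"jaw": 0},
  {"xyz": [-0.0915,0.0125,0.06],"twist": [0,0,0],"jaw": 0},
  {"xyz": [-0.0915,0.0125,0.085],"twist": [0,0,0],"jaw": 0},
  {"xyz": [-0.0915,0.0125,0.093],"twist": [0,0,0],"jaw": 0},
  {"xyz": [-0.0915,0.0125,0.093],"twist": [0,0,0],"jaw": 0},
  {"xyz": [-0.0915,0.0125,0.093],"twist": [0,0,0],"jaw": 0},
])

```text
clock: 6.58
tcp_pos: [0.4168, 0.1054, 0.0225]
orientation: [0.0, 1.0, 0.015, -0.001]
wrist_force: [-0.7, -0.4, 0.7]
finger_gap: 0.0
```

>>> servo_tool([
  {"xyz": [0.014,0.005,0],"twist": [0,0,0],"jaw": 0},
  {"xyz": [0.022,0.007,0],"twist": [0,0,0],"jaw": 0},
  {"xyz": [0.027,0.0073,0],"twist": [0,0,0],"jaw": 0},
  {"xyz": [0.034,0.0055,0],"twist": [0,0,0],"jaw": 0},
  {"xyz": [0.041,0.004,0],"twist": [0,0,0],"jaw": 0},
  {"xyz": [0.0485,0.004,0],"twist": [0,0,0],"jaw": 0},
  {"xyz": [0.056,0.0045,0],"twist": [0,0,0],"jaw": 0},
  {"xyz": [0.064,0.006,0],"twist": [0,0,0],"jaw": 0},
  {"xyz": [0.072,0.009,0],"twist": [0,0,0],"jaw": 0},
])

```text
clock: 7.33
tcp_pos: [0.4905, 0.099, 0.0229]
orientation: [-0.0, 1.0, 0.015, -0.0]
wrist_force: [-2.1, -0.1, 0.3]
finger_gap: 0.0002
```

Run:
```python
from h import *
c=env.read_camera("scene"); cv2.imwrite("pics/s2.png",cv2.resize(cv2.cvtColor(c["color"][110:300,150:400],cv2.COLOR_RGB2BGR),None,fx=3,fy=3))
print(env.get_state()["tcp_pos"],env.get_state()["wrist_force"])
```

```text
[0.49272014 0.0983979  0.02316577] [ 1.67625883 -0.64573349 -0.30340941]
```

View pics/s2.png

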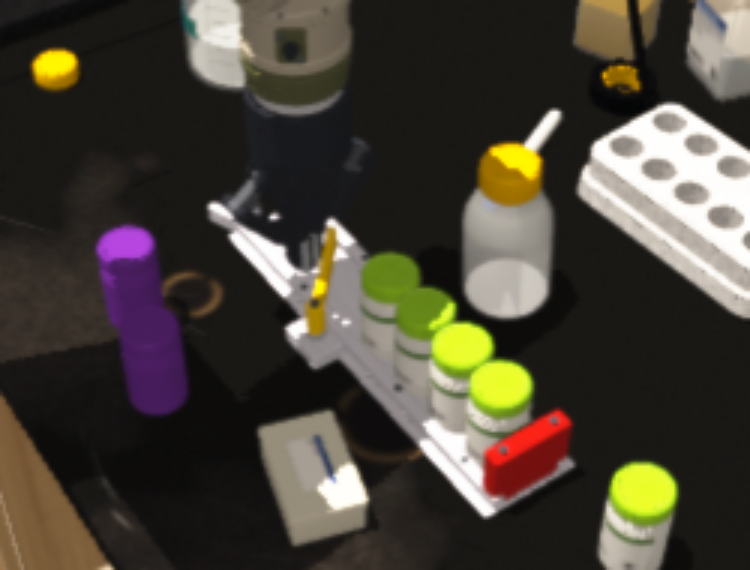

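The gate, from (315,320) to (330,240), is partly closed with the finger behind it and the row intact. I continue the arc.

>>> servo_tool([
  {"xyz": [0.007,0.004,0],"twist": [0,0,0],"jaw": 0},
  {"xyz": [0.014,0.009,0],"twist": [0,0,0],"jaw": 0},
  {"xyz": [0.02,0.015,0],"twist": [0,0,0],"jaw": 0},
  {"xyz": [0.025,0.022,0],"twist": [0,0,0],"jaw": 0},
  {"xyz": [0.028,0.029,0],"twist": [0,0,0],"jaw": 0},
  {"xyz": [0.031,0.036,0],"twist": [0,0,0],"jaw": 0},
  {"xyz": [0.031,0.041,0],"twist": [0,0,0],"jaw": 0},
  {"xyz": [0.031,0.044,0],"twist": [0,0,0],"jaw": 0},
  {"xyz": [0.031,0.046,0],"twist": [0,0,0],"jaw": 0},
  {"xyz": [0.031,0.047,0],"twist": [0,0,0],"jaw": 0},
])

```text
clock: 8.22
tcp_pos: [0.5231, 0.0558, 0.0233]
orientation: [-0.004, 1.0, 0.016, 0.001]
wrist_force: [2.3, 15.9, -1.3]
finger_gap: 0.0002
```

>>> servo_tool([
  {"xyz": [0,0.001,0],"twist": [0,0,0],"jaw": 0},
  {"xyz": [0,0.001,0],"twist": [0,0,0],"jaw": 0},
  {"xyz": [0,0.001,0],"twist": [0,0,0],"jaw": 0},
  {"xyz": [0,-0.004,0],"twist": [0,0,0],"jaw": 0},
  {"xyz": [0,-0.02,0],"twist": [0,0,0],"jaw": 0},
  {"xyz": [0,-0.045,0],"twist": [0,0,0],"jaw": 0},
  {"xyz": [0,-0.06,-0.03],"twist": [0,0,0],"jaw": 0},
  {"xyz": [-0.01,-0.08,-0.07],"twist": [0,0,0],"jaw": 0},
  {"xyz": [-0.02,-0.11,-0.11],"twist": [0,0,0],"jaw": 0},
  {"xyz": [-0.03,-0.14,-0.14],"twist": [0,0,0],"jaw": 0},
  {"xyz": [-0.03,-0.15,-0.16],"twist": [0,0,0],"jaw": 0},
  {"xyz": [-0.03,-0.15,-0.16],"twist": [0,0,0],"jaw": 0},
])

```text
clock: 9.22
tcp_pos: [0.4902, 0.2053, 0.1899]
orientation: [-0.002, 1.0, 0.017, 0.005]
wrist_force: [1.0, 1.0, 0.2]
finger_gap: 0.0001
```

Run:
```python
from h import *
c=env.read_camera("scene"); cv2.imwrite("pics/s3.png",cv2.resize(cv2.cvtColor(c["color"][110:300,150:400],cv2.COLOR_RGB2BGR),None,fx=3,fy=3))
c=env.read_camera("top"); save(c,"t3.png"); P=cloud(c); C=c["color"]
H,S,V=cv2.split(cv2.cvtColor(C,cv2.COLOR_RGB2HSV)); X,Y,Z=P[...,0],P[...,1],P[...,2]
cv2.imwrite("pics/t3c.png",cv2.resize(cv2.cvtColor(C[180:260,180:350],cv2.COLOR_RGB2BGR),None,fx=4,fy=4))
m=(H>16)&(H<32)&(S>110)&(X>.44)&(X<.57)&(Z>.03)&(Z<.055)&(Y>0)&(Y<.16)
print("gate",m.sum(),cv2.minAreaRect((P[m][:,:2]*1000).astype(np.float32)))
L=(X>.46)&(X<.57)&(Y<.16)&(Y>-.16)&(H>28)&(H<50)&(S>90)&(Z>.07)&(Z<.09)
print("caps",cv2.minAreaRect((P[L][:,:2]*1000).astype(np.float32)),np.percentile(Y[L],[.5,99.5]))
```

```text
gate 110 ((506.6577453613281, 40.447086334228516), (96.20967102050781, 9.158554077148438), 0.9648469686508179)
caps ((514.6416015625, -53.045066833496094), (40.36101150512695, 167.60549926757812), 1.7825143337249756) [-0.13572749  0.03029576]
```

View pics/s3.png

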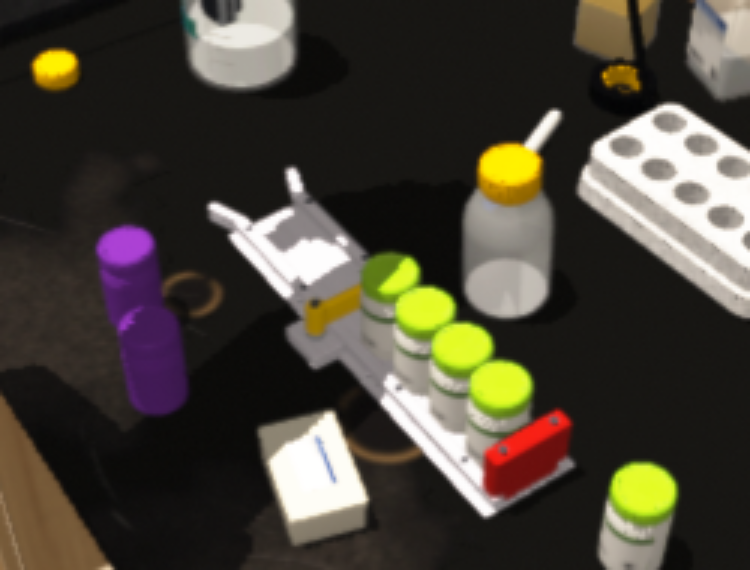

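View pics/t3c.png

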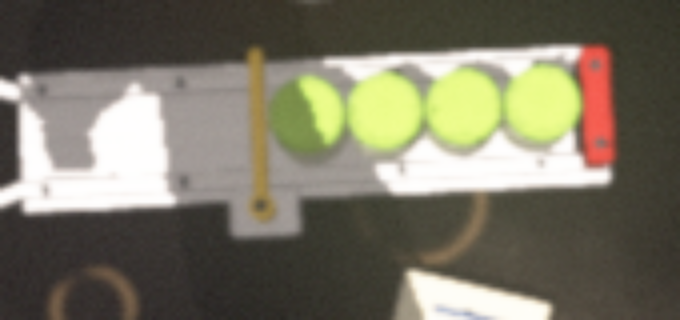

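The gate lies square across the lane ((256,50) to (262,205) in the crop, within about 1° of the lane's x axis). The four caps are closed up against the red stop, the jars are upright, and the arm is clear.

```bash
python3 -c "
from workcell import env
print(env.get_state()['wrist_force']); print(env.hand_in())"
```

```text
[-0.28905464 -0.54819622 -1.2594613 ]
the job is handed in; nothing more can be done
None
```

I pushed the row home from behind jar_4 with shut fingertips, then swung the yellow gate shut, backed off and handed in at about 9.3 s. The hand-in reports no verdict.

- **Row:** the push force rose from about 5 N to 17 N with almost no travel, at the y predicted for contact. That is what I took as the first jar reaching the stop. The final pictures show all four jars upright and closed up against the red stop.
- **Gate:** it measured within about 1° of square across the lane, and the finger met a firm 16 N at the limit.
- **Bystanders:** the slide box, bottle and spare jar looked unmoved in the final pictures. I did not measure their displacement.
- **Small disagreement:** the row's centre, measured from the cap depth points, came out 1.6 mm short of the ideal place. That is within the calibration of about 2 mm and the 6 mm tolerance.

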